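Plug the test gauge into the bench air outlet

TASK

Check the bench's air line: pull the air coupler's knurled sleeve back (down) until it stays cocked, then take the dial pressure gauge from the wooden rack and push its plug home in the coupler so that the sleeve snaps forward again and locks it. Press gently on the gauge, let go of everything and leave the other fittings and the wood offcuts where they are.

Things in the scene. Friction and masses are not known exactly. Their poses are not given: they have to be found in the camera images.
- outlet: fixed aluminium block 70 x 120 x 45 mm (x, y, z), origin at the centre of its underside, z up. A coupler stands upright on the middle of its top, mouth up, on this body's z axis. Its riser is screwed out by an unmeasured amount, different each time: the mouth's rim is 115 to 140 mm above the origin. Barrel 26 mm outside; bore 16 mm, with a lead-in 19 mm wide at the rim.
- sleeve (a joint): knurled steel sleeve, 36 mm across, 32 mm long, round the barrel. 0 = sprung forward (up), top edge 2 mm below the rim; grows as it is pulled back (down) to a hard stop at 10.5 mm. Spring 3 N at 0, 5 N at the stop. Pulled back past 8 mm and let go, it stays cocked near 5 mm; a plug pushed home trips it and it springs to 0, but with a plug not quite home it stays back.
- cup (a joint): brass spring cup in the bore, 14 mm wide, pushed up with 1 to 2 N; positive is down. 0 = held 17 mm below the rim by the lock jaws, bore blocked (start); -11 mm = popped up to 6 mm below the rim (cocked, brass seen in the mouth); about +11 mm = pushed down by a plug fully home.
- gauge: pressure gauge, 0.13 to 0.2 kg, the only thing in the rack with a round white dial on top. Origin on its axis at the underside of the six-sided brass collar (26 mm wide, 10 mm high), z up the axis. Above: brass stem 14 mm wide, then the black round case, 44 mm across, 24 to 54 mm above the origin. Below: the steel plug.
- rack: fixed block of wood 70 x 270 x 35 mm (x, y, z), origin at the centre of its underside, with three upright holes 16.5 mm wide on its y axis at -88, 0 and +88 mm. The gauge, the nozzle and the trap stand in them in any order, collars on the block's top.
- nozzle: blow nozzle standing in the rack, slim tapering steel pipe, top 85 mm above its collar; same plug, leave alone
- trap: moisture trap standing in the rack, aluminium head and grey bowl 32 mm wide, top 70 mm above its collar; same plug, leave alone
- offcut: piece of wood 70 x 50 x 38 mm, origin at its underside, leave alone
- offcut_b: small piece of dark wood 50 x 35 x 25 mm, origin at its underside, leave alone
- plug_tip (a point): lower end of the gauge's plug, 28.5 mm below the gauge's origin; plug 14 mm across, tapered tip, waisted near the middle. Fully home, the collar rests on the coupler's rim. The last 22 mm need a steady push of some 3 to 12 N; the sleeve trips about 1.7 mm before the end, and then comes a hard stop; pressing with over 30 N harms the gauge.

How it is judged:
By the outcome, as a careful person would: the job done as asked, in the order asked, and still so for the second after the job is handed in, with the robot touching nothing.
It also fails if it takes over 61 s, if anything falls off the work surface, if the arm or the gripper's body presses on something with over 40 N, if the wrist force passes 120 N, or if a joint passes its speed limit or range.

ROBOT

A 6-joint arm with a two-finger parallel gripper is mounted at the origin on the work surface. World frame = base frame: x ahead of the robot, y to its left, z up, the work surface at z = 0. Lengths are in mm, angles in rad, forces in N, time in s.
With the tool pointing down it reaches from about 350 to 875 mm from the base axis. Payload 4.2 kg.
Tool frame: the origin (TCP) lies at the very end of the fingers, on their centre line; the grasp point (between the pads) lies 19 mm behind it; z points along the fingers, y is the direction in which the jaws open and shut (so a half turn about z gives the same grasp; the last joint's range is limited). The gripper opens to 85 mm and grips with 20 to 120 N. Pads are 22 mm wide; open, the fingers measure 114 mm over their backs; the gripper's body (76 mm by 85 mm) begins 54 mm behind the grasp point. The pads swing forward as they close: fully open they stand 13 mm farther back than shut.
Start: joints at [-0.967, 0.385, 0.008, 0, -1.194, -0.259], TCP at [211.27, -588.187, 231.312] pointing down, gripper open.
Joint ranges: [-3.14, 3.14], [-1.21, 2.06], [-1.07, 1.41], [-3.16, 2.05], [-2.99, -0.16], [-3.1, 3.1]. Speed limits (rad/s): [2.79, 2.79, 3.14, 3.14, 3.14, 3.14].

INTERFACE

Orientations are given as a unit quaternion [x, y, z, w].
In Python, from bench import arm gives the robot as it stands.
- The arm moves only by the tool apply_moves, never from a script. Its argument "plan" is one flat list of numbers, 5 for each row, row after row: the gripper's target within -1 to 1 (shut at 1, half-way at 0, fully open at -1), then the shift along the world's x, y, z in m, then the turn about the world's z in degrees. A call has 1 to 8 rows; each row is the pose to reach, as a shift and turn from the pose commanded when the call began; what a row does not reach only later rows make up. A row lasts 1/12 s, in which the tool goes at most 41.7 mm and 7.16 degrees, less where a joint would pass 70% of its speed; a pose out of reach is approached as far as the arm can. A call with a gripper value outside its range is refused whole. The fingers move at their own pace and stop on an object; the grip force is fixed at half the most. Time passes only in rows, so rows that repeat a pose let the fingers close. It gives the time, the measured TCP pose, the force and the opening at its end, in the units of the state.
- arm.read_state(): the state, without advancing time (a new reading comes with each control period).
- arm.get_image(name): name is "side" or "top" or "wrist"; returns a dict with "color" (400x640x3 uint8, red, green, blue), "range_z" (400x640 float32, mm along the optical axis (not along the pixel's ray), 0 where there is no reading), "camera_matrix" (3x3 intrinsics, pixels), "k1" (the pictures are not rectified: a ray, as slopes to the right and down, at radius r is drawn at 1 + k1 r^2 times it, then the intrinsics apply), "camera_from_world" (4x4, takes a point from world to camera coordinates); the wrist camera has in their place "mount" (4x4, takes a point from camera to tool coordinates, whose origin is the TCP and whose axes are the flange's). Camera axes: x right, y down, z forward; pixel columns grow to the right and rows downward; lengths in mm; the calibration is good to about 2 mm. A picture is of the moment at which its call begins: read the wrist's pose just before it.
- arm.job_done(): hands the job in, once; it reports no verdict.
The state is a dict: "clock": time; "joints": joint angles; "joint_vel": joint speeds; "joint_efforts": joint torques, N m; "position": TCP position; "ee_rot": TCP orientation; "contact_force": force on the tool from outside, world axes, zero at the start; "wrist_torque": the same for the moment, N m; "gripper_width": finger opening in mm.
Only numpy, scipy, OpenCV 4.12 (cv2) and the standard library are available. Lean on these libraries where they do the work, as an engineer would, in place of code of your own. Each camera call takes 0.05 s, during which the arm holds its last target.

## Working session

There is one attempt and no reset: what is moved stays moved. The work goes in short steps, Python scripts to look and compute and a tool call to move; the robot and the scene stay as the last step left them, time stands still between calls to the robot, and variables do not carry over. Pictures are saved under pics/ and viewed, and the job is handed in when it is done.

Besides the shell and the picture viewer there is one more tool, called after ">>>" in YAML: its name, and indented under it one key for each argument. apply_moves: Moves the arm, as the interface text tells. Its arguments: {"type":"object","properties":{"plan":{"type":"array","items":{"type":"number"}}},"required":["plan"]}

```bash
ls; mkdir -p pics; cat > h.py <<'E'
import numpy as np, cv2
from bench import arm
def save(n,im): cv2.imwrite('pics/'+n,cv2.cvtColor(im,cv2.COLOR_RGB2BGR))
E
python3 - <<'E'
from h import *
print(arm.read_state())
for n in('side','top','wrist'):
    d=arm.get_image(n); save(n+'0.png',d['color']); np.savez('/tmp/'+n+'0.npz',**d)
    print(n,[ (k,np.round(v,4).tolist()) for k,v in d.items() if k not in('color','range_z')], (d['range_z']>0).mean())
E
```

```text
pics
{'clock': 0.0, 'joints': array([-9.67393956e-01,  3.85539990e-01,  6.58356689e-03, -5.24509596e-04,
       -1.19402971e+00, -2.58607999e-01]), 'joint_vel': array([ 0.00096719, -0.0005455 , -0.00074387, -0.00155651, -0.00176587,
       -0.00077409]), 'joint_efforts': array([ 9.40883037e-04, -3.92291164e+01,  1.88401204e+01,  4.18608829e+00,
       -4.60789364e-03,  1.29660225e-05]), 'position': array([ 211.06517421, -587.62796298,  230.21128845]), 'ee_rot': array([-1.71449061e-01,  9.85192347e-01,  1.09660826e-03, -2.35971982e-04]), 'contact_force': array([ 0.13550511,  0.22767502, -0.22631447]), 'wrist_torque': array([-0.01548346, -0.02395059, -0.05684668]), 'gripper_width': 85.40818676498947}
side [('camera_matrix', [[496.442, 0.0, 326.5576], [0.0, 496.442, 194.5577], [0.0, 0.0, 1.0]]), ('k1', -0.049), ('camera_from_world', [[-0.8871, -0.4614, 0.0089, 517.1413], [-0.3209, 0.6028, -0.7305, 210.2902], [0.3317, -0.6509, -0.6829, 777.1557], [0.0, 0.0, 0.0, 1.0]])] 0.9959609375
top [('camera_matrix', [[459.6024, 0.0, 322.8439], [0.0, 459.6024, 197.7699], [0.0, 0.0, 1.0]]), ('k1', -0.0733), ('camera_from_world', [[0.0059, -1.0, -0.0014, 42.0709], [-0.982, -0.0055, -0.189, 566.5445], [0.189, 0.0025, -0.982, 1014.2274], [0.0, 0.0, 0.0, 1.0]])] 0.9961171875
wrist [('camera_matrix', [[277.3098, 0.0, 322.0972], [0.0, 277.3098, 198.553], [0.0, 0.0, 1.0]]), ('k1', -0.0497), ('mount', [[0.0, -0.96, -0.28, 72.4013], [1.0, -0.0002, 0.0009, -0.6381], [-0.0009, -0.28, 0.96, -143.9039], [0.0, 0.0, 0.0, 1.0]])] 0.995921875
```

View pics/side0.png

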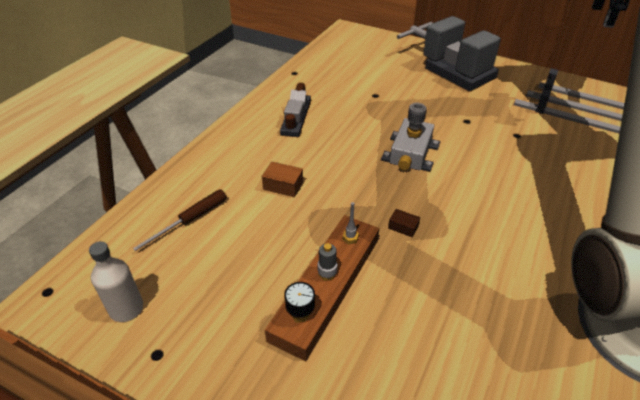

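View pics/top0.png

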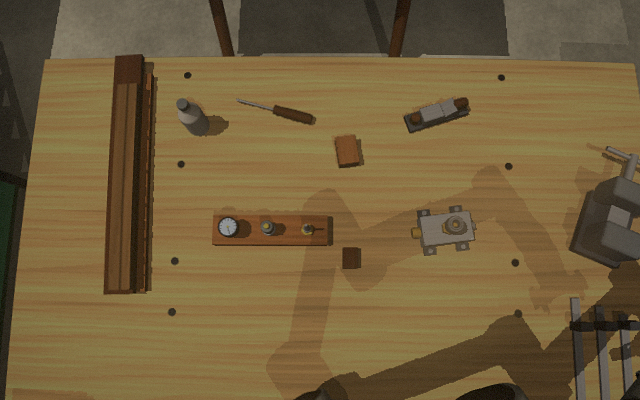

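View pics/wrist0.png

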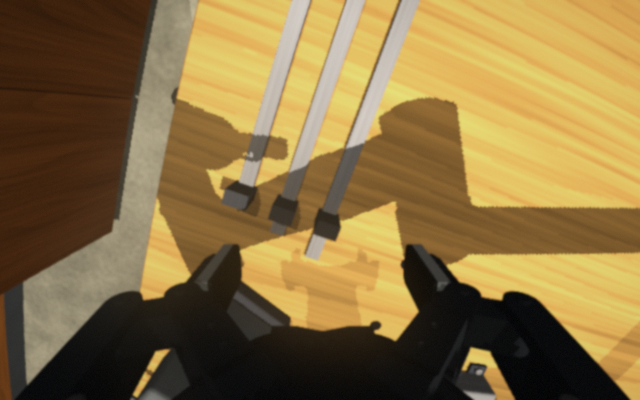

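The side view shows the outlet at about (411,145) with the coupler at (417,115), and the gauge dial at (299,296). In the top view the coupler mouth is near (456,226), the dial at (228,227), the trap at (266,227) and the nozzle at (308,229). The offcuts are at (347,151) and (352,258).

```bash
cat >> h.py <<'E'
def rays(d,uv):
    K=d['camera_matrix'];k=float(d['k1'])
    uv=np.asarray(uv,float).reshape(-1,1,2)
    return cv2.undistortPoints(uv,K,np.array([k,0,0,0,0.])).reshape(-1,2)
def cloud(d,T=None):
    h,w=d['range_z'].shape
    u,v=np.meshgrid(np.arange(w),np.arange(h))
    r=rays(d,np.stack([u,v],-1).reshape(-1,2))
    z=d['range_z'].reshape(-1,1)
    P=np.hstack([r*z,z])
    if T is None: T=np.linalg.inv(d['camera_from_world'])
    return (P@T[:3,:3].T+T[:3,3]).reshape(h,w,3)
def onplane(d,uv,z,T=None):
    if T is None: T=np.linalg.inv(d['camera_from_world'])
    r=rays(d,uv); D=np.hstack([r,np.ones((len(r),1))])@T[:3,:3].T
    o=T[:3,3]; return o+D*((z-o[2])/D[:,2])[:,None]
E
python3 - <<'E'
from h import *
for n in('top','side'):
    d=dict(np.load(f'/tmp/{n}0.npz')); P=cloud(d)
    def lab(name,box,zlo,zhi):
        x0,y0,x1,y1=box
        Q=P[y0:y1,x0:x1].reshape(-1,3); m=(Q[:,2]>zlo)&(Q[:,2]<zhi); Q=Q[m]
        (c,s,a)=cv2.minAreaRect(Q[:,:2].astype(np.float32))
        print(n,name,m.sum(),'med',np.median(Q,0).round(1),'rect',np.round(c,1),np.round(s,1),round(a,1),'zpct',np.percentile(Q[:,2],[2,50,98,100]).round(1))
    if n=='top':
        lab('rack',(205,205,345,255),28,42); lab('dial',(212,210,245,245),75,110)
        lab('block',(405,200,485,260),38,52); lab('coupler',(435,205,485,250),80,150); lab('offc',(325,130,370,175),28,50); lab('offb',(335,240,370,275),15,35)
        lab('nozzle',(295,215,330,245),55,140)
        lab('trap',(255,215,280,245),60,140)
        lab('tbl',(370,280,400,300),-50,50)
    else:
        lab('coupler',(395,95,435,140),90,150); lab('dial',(280,280,320,312),78,110)
        lab('rack',(265,210,385,360),28,42); lab('block',(380,110,445,180),38,52)
        lab('tbl',(200,300,240,340),-50,50)
for n,b in(('top',(395,190,495,265)),('side',(370,90,450,180)),('side',(260,190,390,360))):
    c=np.load(f'/tmp/{n}0.npz')['color'][b[1]:b[3],b[0]:b[2]]
    s=min(700/c.shape[1],500/c.shape[0]); save(f'c_{n}{b[0]}.png',cv2.resize(c,None,fx=s,fy=s,interpolation=cv2.INTER_CUBIC))
E
```

```text
top rack 2773 med [490.  152.7  35.3] rect [492.5 149.2] [314.2  87.8] 86.1 zpct [31.3 35.3 39.4 41.9]
top dial 339 med [494.1 256.5  88.4] rect [493.3 257. ] [44.1 43. ] 89.5 zpct [80.5 88.4 92.9 94.6]
top block 1223 med [ 493.5 -230.7   44.9] rect [ 498.2 -236.3] [ 70.8 135.4] 7.5 zpct [40.4 44.9 49.3 51. ]
top coupler 260 med [ 497.9 -241.3  115.3] rect [ 498.1 -243.5] [35.6 34.2] 76.7 zpct [ 90.7 115.3 121.3 123.9]
top offc 600 med [688.8 -11.9  38.3] rect [690.2 -11.3] [72.1 50.2] 9.3 zpct [33.4 38.3 42.3 44.4]
top offb 335 med [431.4 -18.7  25. ] rect [430.5 -18. ] [49.  35.2] 0.0 zpct [17.9 25.  29.3 30.4]
top nozzle 51 med [492.4  81.9  71.3] rect [493.2  82.2] [14.8 16. ] 0.6 zpct [ 59.9  71.3 122.6 124.4]
top trap 170 med [491.6 168.1  96.5] rect [493.8 169.8] [28.2 28. ] 1.6 zpct [ 61.6  96.5 107.1 109.5]
top tbl 598 med [ 3.557e+02 -1.015e+02 -1.000e-01] rect [ 356.8 -101.8] [44.5 69.9] 0.1 zpct [-3.7 -0.1  4.1  5.8]
side coupler 317 med [ 495.6 -233.1  110.9] rect [ 498.6 -241.3] [38.  36.5] 51.9 zpct [ 91.1 110.9 119.  119.5]
side dial 742 med [492.6 260.7  87.5] rect [493.9 259.1] [43.5 46.7] 28.5 zpct [79.7 87.5 89.8 91.3]
side rack 4352 med [482.9 191.1  34.3] rect [494.4 170.1] [ 71.6 272. ] 0.2 zpct [30.  34.3 37.4 41.8]
side block 910 med [ 490.7 -224.5   44.2] rect [ 498.5 -242.1] [ 70.3 121.6] 7.4 zpct [39.5 44.2 49.5 52. ]
side tbl 1589 med [ 6.148e+02  3.064e+02 -2.000e-01] rect [616.5 305.4] [63.6 80. ] 34.9 zpct [-2.6 -0.2  2.1  4.1]
```

View pics/c_side370.png

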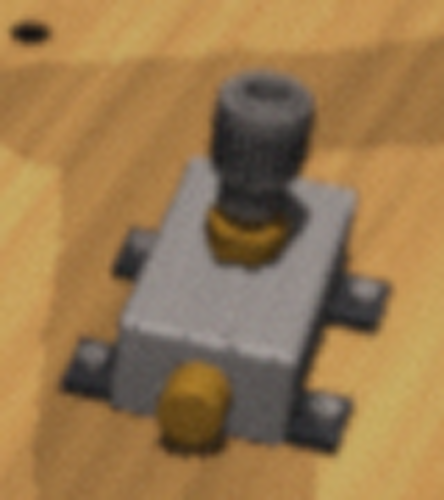

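View pics/c_top395.png

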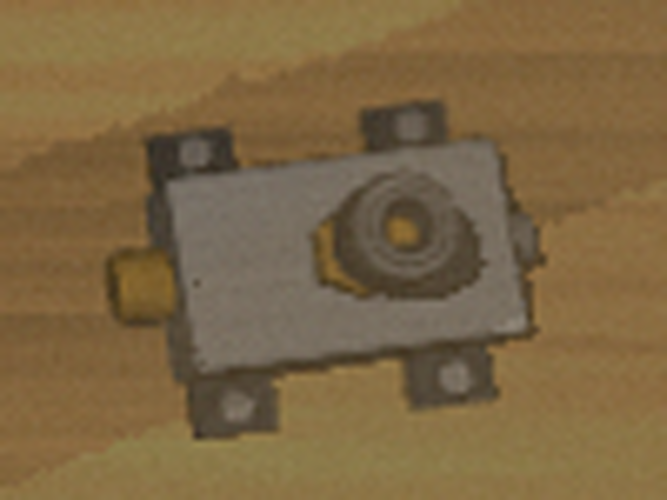

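>>> apply_moves:
  plan: [-1,0.026,0.031,0,0,-1,0.052,0.062,0,0,-1,0.078,0.094,0,0,-1,0.104,0.125,0,0,-1,0.13,0.157,0,0,-1,0.156,0.188,0,0,-1,0.182,0.22,0,0,-1,0.208,0.251,0,0]

```text
clock: 0.82
position: [420.0, -335.3, 231.3]
ee_rot: [-0.172, 0.985, 0.0, -0.0]
contact_force: [0.5, -0.7, -0.7]
gripper_width: 85.5
```

>>> apply_moves:
  plan: [-1,0.025,0.03,0,0,-1,0.05,0.06,0,0,-1,0.075,0.09,0,0,-1,0.079,0.095,0,0,-1,0.079,0.095,0,0]

```text
clock: 1.23
position: [499.6, -240.2, 230.8]
ee_rot: [-0.173, 0.985, 0.0, -0.0]
contact_force: [0.7, -0.5, -0.1]
gripper_width: 85.8
```

The side crop shows the sleeve on its riser with a brass nut below. The top crop shows brass at (403,232), deep in the mouth. Next is a wrist look.

```bash
cat >> h.py <<'E'
from scipy.spatial.transform import Rotation as Rot
def wristT(s,d):
    T=np.eye(4);T[:3,:3]=Rot.from_quat(s['ee_rot']).as_matrix();T[:3,3]=s['position'];return T@d['mount']
def wlook(n):
    s=arm.read_state(); d=arm.get_image('wrist'); save(n+'.png',d['color']); T=wristT(s,d); np.savez('/tmp/'+n+'.npz',T=T,**d)
    return s,d,T
E
python3 - <<'E'
from h import *
for i in range(1):
    s,d,T=wlook('w1')
    print(s['position'],s['ee_rot'],s['contact_force'])
    P=cloud(d,T); Q=P.reshape(-1,3); 
    near=np.hypot(Q[:,0]-498,Q[:,1]+242)<30
    for lo,hi in((95,112),(112,125),(105,130)):
        m=near&(Q[:,2]>lo)&(Q[:,2]<hi); A=Q[m]; print(lo,hi,m.sum(),np.median(A,0),cv2.minEnclosingCircle(A[:,:2].astype(np.float32)),np.percentile(A[:,2],[50,90,98]))
    m=(near&(Q[:,2]>112)&(Q[:,2]<150)).reshape(400,640); ys,xs=np.nonzero(m);print(xs.min(),xs.max(),ys.min(),ys.max())
    c=d['color'][ys.min()-20:ys.max()+20,xs.min()-20:xs.max()+20]; save('w1c.png',cv2.resize(c,None,fx=5,fy=5,interpolation=cv2.INTER_CUBIC)); print(c.shape)
    for nm in('side','top'):
        d=arm.get_image(nm);np.savez('/tmp/%s1.npz'%nm,**d);save(nm+'1.png',d['color'])
E
```

```text
[ 499.58608712 -240.15927217  230.80132543] [-1.73487317e-01  9.84836045e-01  2.04512956e-04 -2.71414044e-04] [ 0.66624008 -0.49912881 -0.11792555]
95 112 306 [ 495.5408976  -246.38266792  104.17634162] ((495.4822082519531, -246.77890014648438), 18.576335906982422) [104.17634162 110.32679664 111.36850439]
112 125 882 [ 495.59193242 -246.07310488  118.46462772] ((496.9642639160156, -245.9784698486328), 18.030258178710938) [118.46462772 120.45953732 121.0722185 ]
105 130 1014 [ 495.33336532 -246.31949141  118.19046295] ((496.3991394042969, -246.28782653808594), 18.616191864013672) [118.19046295 120.36109679 121.05990725]
300 336 172 209
(77, 76, 3)
```

View pics/w1.png

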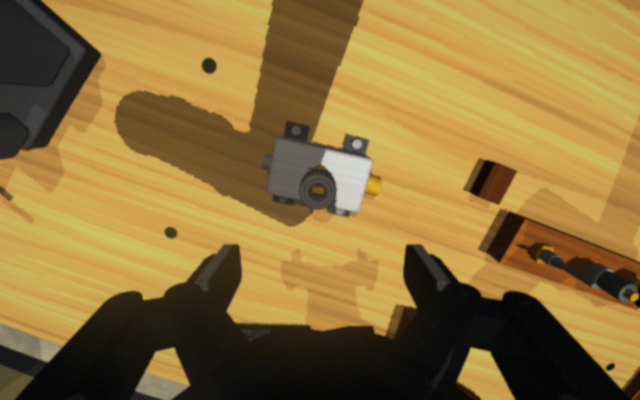

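View pics/w1c.png

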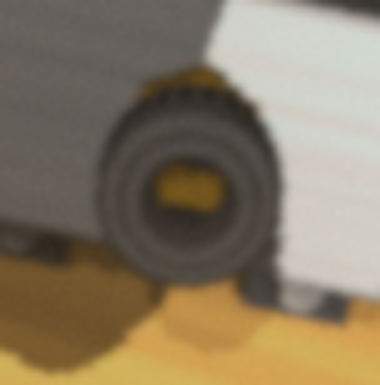

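```bash
python3 - <<'E'
from h import *
s=arm.read_state(); print(s['clock'],s['position'],s['joint_vel'].round(4))
for nm in('side','top'):
    for k in (0,1):
        d=dict(np.load(f'/tmp/{nm}{k}.npz')); P=cloud(d).reshape(-1,3)
        m=(np.hypot(P[:,0]-498,P[:,1]+242)<30)&(P[:,2]>85)&(P[:,2]<135)
        for lo in(85,108):
            A=P[m&(P[:,2]>lo)]; print(nm,k,lo,len(A),cv2.minEnclosingCircle(A[:,:2].astype(np.float32)) if len(A) else '',np.percentile(A[:,2],[50,90,98]) if len(A) else '')
d=dict(np.load('/tmp/top0.npz'));
g=cv2.cvtColor(d['color'],cv2.COLOR_RGB2HSV)
dw=dict(np.load('/tmp/w1.npz'));
# wrist: sleeve outer circle & bore dark circle by rays at z=118
c=cv2.cvtColor(dw['color'],cv2.COLOR_RGB2GRAY)[150:230,280:360]
big=cv2.resize(c,None,fx=6,fy=6,interpolation=cv2.INTER_CUBIC)
H=cv2.HoughCircles(big,cv2.HOUGH_GRADIENT,1.5,20,param1=60,param2=40,minRadius=35,maxRadius=140)
for x,y,r in H[0][:6]:
    u=(x+.5)/6-.5+280;v=(y+.5)/6-.5+150;print('circ',u,v,r/6,onplane(dw,[[u,v]],118,dw['T']))
E
```

```text
1.3833 [ 497.53416673 -242.68449848  231.05299843] [-0.018  -0.0065 -0.0003 -0.0005  0.0025 -0.0006]
side 0 85 345 ((500.9256896972656, -243.4949493408203), 21.711164474487305) [109.45844633 117.78580921 118.9757157 ]
side 0 108 187 ((499.0179748535156, -244.44564819335938), 21.058345794677734) [115.89190576 118.45644524 119.24068037]
side 1 85 346 ((497.8386535644531, -243.117431640625), 20.072795867919922) [109.6583559  117.86906439 119.05772523]
side 1 108 189 ((498.6454162597656, -243.75270080566406), 19.114288330078125) [115.87824253 118.46227194 119.19899634]
top 0 85 260 ((498.805908203125, -243.3158416748047), 18.244434356689453) [115.34366516 119.40857356 121.32687241]
top 0 108 187 ((498.99810791015625, -243.48553466796875), 18.099679946899414) [117.0054068  119.94368268 121.59515612]
top 1 85 45 ((488.33856201171875, -250.74197387695312), 12.108524322509766) [116.30344344 119.86937902 120.94834326]
top 1 108 42 ((488.33856201171875, -250.74197387695312), 12.108524322509766) [116.52788621 119.91663702 120.96585218]
circ 315.45834 187.20833 21.508333 [[ 493.54967919 -249.45763145  118.        ]]
circ 353.20834 194.20833 17.408333 [[ 487.68505822 -213.05693512  118.        ]]
circ 322.20834 185.70833 14.758334 [[ 489.97300715 -243.91368349  118.        ]]
```

>>> apply_moves:
  plan: [-1,0,0,0,0,-1,0,0,0,0,-1,0,0,0,0,-1,0,0,0,0]

```text
clock: 1.72
position: [497.8, -242.9, 231.4]
ee_rot: [-0.171, 0.985, -0.0, 0.0]
contact_force: [0.6, -0.2, 0.4]
gripper_width: 85.3
```

```bash
cat >> h.py <<'E'
def ring(P,cx,cy,rad,lo,hi):
    Q=P.reshape(-1,3);m=(np.hypot(Q[:,0]-cx,Q[:,1]-cy)<rad)&(Q[:,2]>lo)&(Q[:,2]<hi);A=Q[m];
    c=cv2.minEnclosingCircle(A[:,:2].astype(np.float32)); e=A[:,:2]
    return len(A),np.round(c[0],1),round(c[1],1),'bb',((e.min(0)+e.max(0))/2).round(1),(e.max(0)-e.min(0)).round(1),'z',np.percentile(A[:,2],[50,90,98]).round(1)
E
python3 - <<'E'
from h import *
for i in range(3):
    s,d,T=wlook('w2_%d'%i); print(s['clock'],s['position'].round(2),np.abs(s['joint_vel']).max())
    P=cloud(d,T); print(ring(P,497,-245,27,113,125), ring(P,497,-245,27,85,108))
    print('tbl',np.median(P[40:60,400:480].reshape(-1,3),0))
E
```

```text
1.7167 [ 497.82 -242.86  231.39] 0.006683763714743794
(870, array([ 497. , -245.9]), 18.1, 'bb', array([ 496.9, -245.9]), array([35.7, 35.7]), 'z', array([118.4, 120.4, 121. ])) (232, array([ 493.5, -246.5]), 17.8, 'bb', array([ 491.4, -246.7]), array([25.9, 34.9]), 'z', array([102.8, 106. , 107.1]))
tbl [ 302.06225612 -158.52869999    1.36239079]
1.7667 [ 497.92 -242.72  231.4 ] 0.00431598316498295
(865, array([ 497. , -245.8]), 18.1, 'bb', array([ 497.1, -245.9]), array([36. , 35.3]), 'z', array([118.5, 120.5, 121.2])) (233, array([ 493.8, -246.7]), 18.2, 'bb', array([ 491.5, -246.7]), array([26. , 35.2]), 'z', array([102.9, 106. , 107.6]))
tbl [ 302.1309626  -158.49569571    1.37026676]
1.8167 [ 498.01 -242.61  231.39] 0.00335711950168826
(863, array([ 497.2, -245.7]), 18.2, 'bb', array([ 496.9, -245.9]), array([35.6, 35.5]), 'z', array([118.4, 120.5, 121.2])) (235, array([ 493.5, -246.8]), 18.1, 'bb', array([ 491.4, -246.8]), array([25.8, 34.9]), 'z', array([102.9, 105.7, 107.3]))
tbl [ 302.33180276 -158.55179939    1.37376033]
```

>>> apply_moves:
  plan: [-1,0,-0.002,-0.03,-7,-1,0,-0.002,-0.06,-14,-1,0,-0.002,-0.09,-19.7,-1,0,-0.002,-0.12,-19.7,-1,0,-0.002,-0.14,-19.7,-1,0,-0.002,-0.149,-19.7,-1,0,-0.002,-0.149,-19.7,-1,0,-0.002,-0.149,-19.7]

```text
clock: 2.53
position: [498.9, -244.4, 82.9]
ee_rot: [-0.001, 1.0, -0.0, 0.0]
contact_force: [-0.1, -1.2, 0.6]
gripper_width: 85.4
```

```bash
python3 - <<'E'
from h import *
s,d,T=wlook('w3'); print(s['clock'],s['position'].round(2),np.abs(s['joint_vel']).max())
P=cloud(d,T); print(ring(P,497,-245,27,112,125), ring(P,497,-245,27,85,108))
d=arm.get_image('side'); save('side3.png',cv2.resize(d['color'][60:200,340:500],None,fx=4,fy=4))
E
```

```text
2.5333 [ 498.92 -244.45   82.87] 0.02689676373171714
(3833, array([ 496.5, -246.4]), 18.6, 'bb', array([ 496.2, -246.5]), array([35.2, 35.3]), 'z', array([118.3, 120.3, 120.9])) (1252, array([ 493.6, -246.3]), 18.0, 'bb', array([ 491.7, -246.3]), array([26.7, 36. ]), 'z', array([102.6, 106.7, 107.7]))
```

View pics/w3.png

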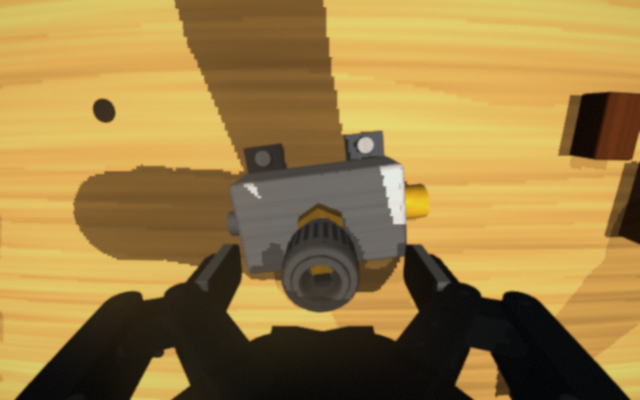

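View pics/side3.png

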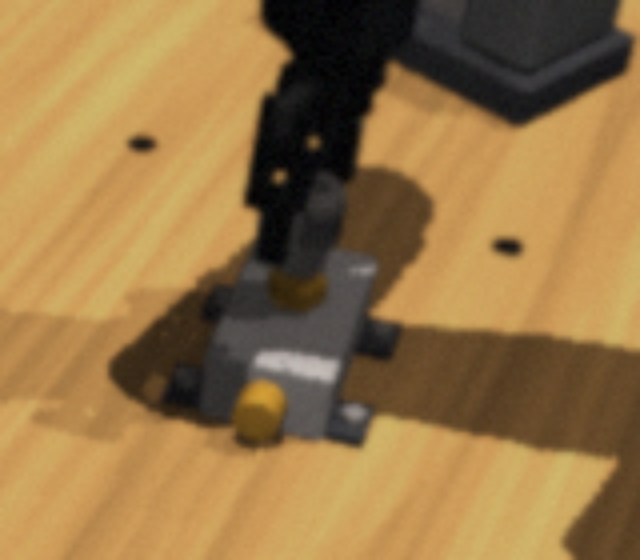

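In the wrist view the sleeve is at (321,275), centred between the pads at (240,250) and (408,250). I'll close on it now.

>>> apply_moves:
  plan: [1,0,0,0,0,1,0,0,0,0,1,0,0,0,0,1,0,0,0,0,1,0,0,0,0,1,0,0,0,0,1,0,0,0,0,1,0,0,0,0]

```text
clock: 3.3
position: [498.6, -245.2, 83.1]
ee_rot: [-0.001, 1.0, -0.001, 0.0]
contact_force: [-0.8, -5.2, 3.4]
gripper_width: 35.5
```

>>> apply_moves:
  plan: [1,0,-0.001,-0.003,0,1,0,-0.001,-0.006,0,1,0,-0.001,-0.008,0,1,0,-0.001,-0.009,0,1,0,-0.001,-0.009,0,1,0,-0.001,-0.009,0]

```text
clock: 3.8
position: [498.5, -245.3, 73.5]
ee_rot: [-0.001, 1.0, -0.0, 0.0]
contact_force: [-0.6, -2.5, 5.2]
gripper_width: 35.3
```

```bash
python3 - <<'E'
from h import *
s,d,T=wlook('w4'); print(s['clock'],s['position'].round(2),s['contact_force'])
save('w4c.png',cv2.resize(d['color'][220:330,250:390],None,fx=4,fy=4))
P=cloud(d,T); print(ring(P,497,-245,15,100,125))
E
```

```text
3.8 [ 498.52 -245.29   73.45] [-0.59387238 -2.45751495  5.16065007]
(3824, array([ 497., -245.]), 15.0, 'bb', array([ 496.4, -245. ]), array([28.6, 29.9]), 'z', array([116.4, 120.4, 121. ]))
```

View pics/w4c.png

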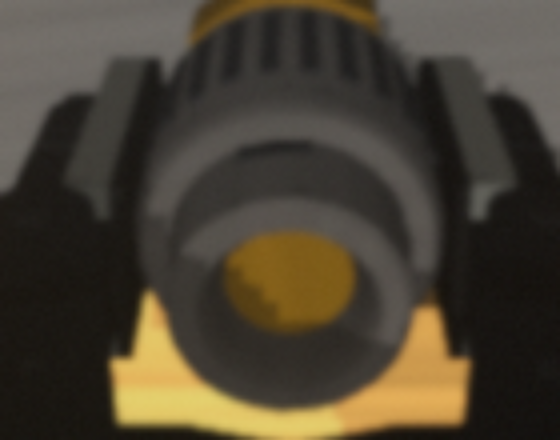

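The brass cup has popped up in the mouth, and the sleeve is well back. I'll pull slightly more, release and rise.

>>> apply_moves:
  plan: [1,0,0,-0.0006,0,1,0,0,-0.0006,0,-1,0,0,-0.0006,0,-1,0,0,-0.0006,0,-1,0,0,-0.0006,0,-1,0,0,-0.0006,0,-1,0,0,-0.0006,0,-1,0,0,-0.0006,0]

```text
clock: 4.52
position: [498.1, -245.0, 72.4]
ee_rot: [-0.0, 1.0, 0.0, -0.0]
contact_force: [-0.2, 0.4, 0.5]
gripper_width: 85.4
```

>>> apply_moves:
  plan: [-1,0,0,0.02,0,-1,0,0,0.06,0,-1,0,0,0.1,0,-1,0,0,0.14,0,-1,0,0,0.15,0,-1,0,0,0.15,0,-1,0,0,0.15,0,-1,0,0,0.15,0]

```text
clock: 5.18
position: [497.3, -244.8, 221.1]
ee_rot: [-0.0, 1.0, 0.001, -0.001]
contact_force: [-1.0, -0.7, 0.1]
gripper_width: 85.5
```

```bash
python3 - <<'E'
from h import *
s,d,T=wlook('w5'); print(s['clock'],s['position'].round(2),s['contact_force'])
P=cloud(d,T); print('rim',ring(P,497,-245,16,114,125)); print('sl',ring(P,497,-245,25,104,115))
save('w5c.png',cv2.resize(d['color'][150:260,250:390],None,fx=4,fy=4))
for n in('side','top'):
    d=arm.get_image(n); np.savez(f'/tmp/{n}5.npz',**d)
    if n=='side': save('s5c.png',cv2.resize(d['color'][80:180,360:460],None,fx=5,fy=5,interpolation=cv2.INTER_CUBIC))
E
```

```text
5.1833 [ 497.3  -244.77  221.11] [-0.98959367 -0.73407199  0.100076  ]
rim (511, array([ 497.1, -244.8]), 15.5, 'bb', array([ 495.8, -245.6]), array([27.6, 28.2]), 'z', array([119.3, 120.6, 121.2]))
sl (701, array([ 496.6, -246. ]), 18.5, 'bb', array([ 496.8, -246.1]), array([35.4, 36. ]), 'z', array([112.7, 114.2, 114.9]))
```

View pics/w5c.png

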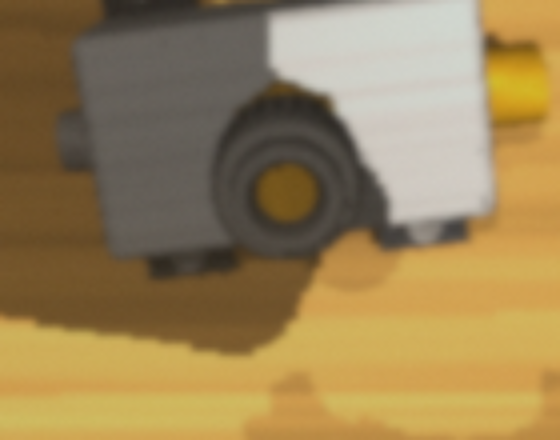

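View pics/s5c.png

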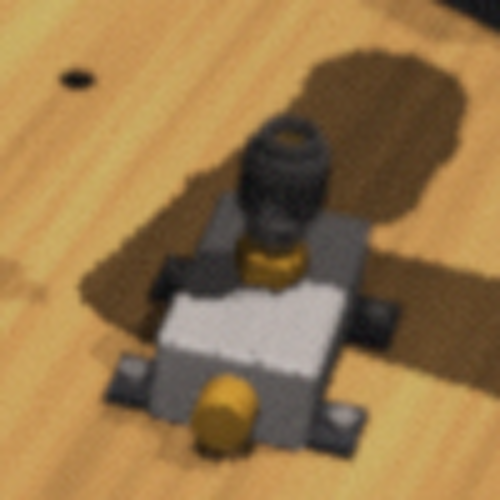

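Cocked: in the wrist crop brass fills the mouth at (288,190), and the sleeve top is about 6 mm below the rim. On to the gauge.

>>> apply_moves:
  plan: [-1,0,0.04,0,0,-1,0,0.08,0,0,-1,0,0.12,0,0,-1,0,0.16,0,0,-1,0,0.2,0,0,-1,0,0.24,0,0,-1,0,0.28,0,0,-1,0,0.32,0,0]

```text
clock: 6.0
position: [497.5, 76.6, 221.9]
ee_rot: [-0.001, 1.0, -0.0, -0.001]
contact_force: [1.5, 0.3, 0.9]
gripper_width: 85.6
```

>>> apply_moves:
  plan: [-1,0,0.04,0,0,-1,-0.005,0.08,0,0,-1,-0.005,0.12,0,0,-1,-0.005,0.15,0,0,-1,-0.005,0.17,0,0,-1,-0.005,0.183,0,0,-1,-0.005,0.183,0,0,-1,-0.005,0.183,0,0]

```text
clock: 6.67
position: [492.9, 257.6, 221.8]
ee_rot: [-0.001, 1.0, -0.001, -0.001]
contact_force: [-0.1, -0.9, -0.4]
gripper_width: 85.3
```

>>> apply_moves:
  plan: [-1,0,0,0,0,-1,0,0,0,0,-1,0,0,0,0,-1,0,0,0,0]

```text
clock: 7.0
position: [493.4, 256.9, 222.9]
ee_rot: [0.0, 1.0, 0.0, 0.0]
contact_force: [-0.4, 0.1, -0.4]
gripper_width: 85.5
```

```bash
python3 - <<'E'
from h import *
s,d,T=wlook('w6'); print(s['clock'],s['position'].round(2),s['contact_force'],np.abs(s['joint_vel']).max())
P=cloud(d,T); print('dial',ring(P,494,256,40,80,100)); print('rack',ring(P,494,240,300,30,40))
E
```

```text
7.0 [493.41 256.93 222.92] [-0.35592388  0.09736087 -0.38347417] 0.005206314009641055
dial (1482, array([492. , 256.4]), 22.6, 'bb', array([491.7, 256.6]), array([44. , 44.4]), 'z', array([89.6, 90.6, 91.2]))
rack (10664, array([498.9, 240.1]), 297.3, 'bb', array([537.1, 240.9]), array([394.2, 511.3]), 'z', array([36.1, 37.3, 38.7]))
```

View pics/w6.png

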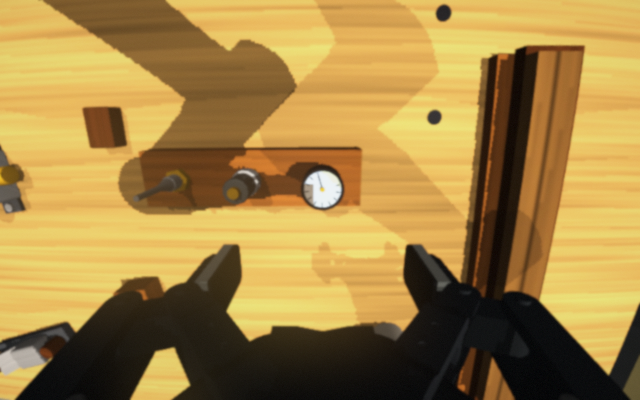

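The wrist view shows the dial at (322,188), the trap at (240,186) and the nozzle at (160,190). The trap leaves enough clearance, so I'm descending on the gauge.

>>> apply_moves:
  plan: [-1,-0.0008,-0.0008,-0.04,0,-1,-0.0008,-0.0008,-0.075,0,-1,-0.0008,-0.0008,-0.105,0,-1,-0.0008,-0.0008,-0.13,0,-1,-0.0008,-0.0008,-0.15,0,-1,-0.0008,-0.0008,-0.165,0,-1,-0.0008,-0.0008,-0.171,0,-1,-0.0008,-0.0008,-0.171,0]

```text
clock: 7.72
position: [491.9, 256.2, 50.4]
ee_rot: [-0.0, 1.0, -0.001, -0.001]
contact_force: [1.3, -0.0, -0.0]
gripper_width: 85.3
```

```bash
python3 - <<'E'
from h import *
s,d,T=wlook('w7'); print(s['clock'],s['position'].round(2),s['contact_force'],np.abs(s['joint_vel']).max())
P=cloud(d,T); print('dial',ring(P,494,256,28,80,100))
E
```

```text
7.7167 [491.88 256.17  50.36] [ 1.29173808 -0.04447736 -0.04457037] 0.035764759515196816
dial (7714, array([491.8, 256. ]), 23.1, 'bb', array([491.1, 256. ]), array([44.3, 44.7]), 'z', array([89.5, 90.5, 91.1]))
```

View pics/w7.png

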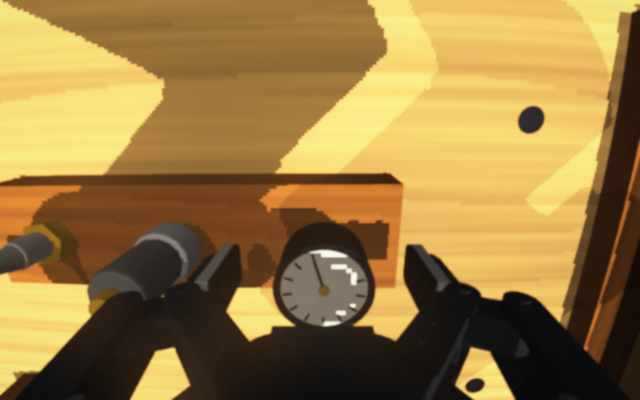

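The dial sits between the pads at (322,287), and the left finger is clear of the trap. Closing.

>>> apply_moves:
  plan: [0.2,0,0,0,0,1,0,0,0,0,1,0,0,0,0,1,0,0,0,0,1,0,0,0,0,1,0,0,0,0,1,0,0,0,0,1,0,0,0,0]

```text
clock: 8.43
position: [493.1, 257.4, 53.0]
ee_rot: [-0.001, 1.0, 0.001, 0.001]
contact_force: [-1.6, -1.4, 5.4]
gripper_width: 42.8
```

```bash
python3 - <<'E'
from h import *
s,d,T=wlook('w8'); print(s['clock'],s['position'].round(2),s['contact_force'],np.abs(s['joint_vel']).max())
P=cloud(d,T); print('dial',ring(P,494,256,28,85,95))
E
```

```text
8.4333 [493.08 257.42  53.04] [-1.57187426 -1.41345428  5.37024934] 0.0012774830175983486
dial (7940, array([489.7, 256. ]), 26.3, 'bb', array([491.8, 256.1]), array([45. , 50.3]), 'z', array([89.6, 91. , 94. ]))
```

View pics/w8.png

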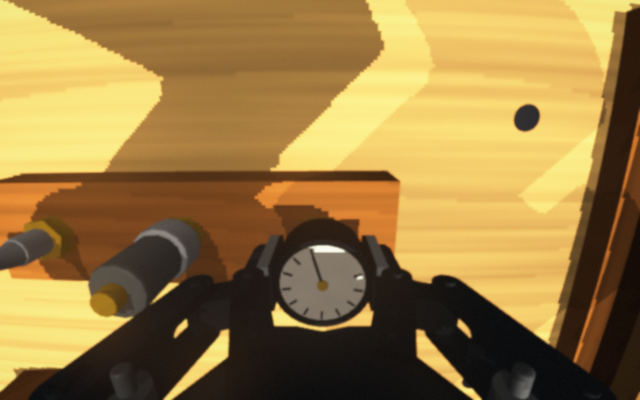

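>>> apply_moves:
  plan: [1,0,0,0.005,0,1,0,0,0.015,0,1,0,0,0.035,0,1,0,0,0.065,0,1,0,0,0.1,0,1,0,0,0.135,0,1,0,0,0.16,0,1,0,0,0.16,0]

```text
clock: 9.15
position: [495.1, 258.7, 218.9]
ee_rot: [-0.001, 1.0, 0.004, 0.005]
contact_force: [0.8, 0.0, -0.9]
gripper_width: 42.4
```

>>> apply_moves:
  plan: [1,0,-0.02,0,0,1,0,-0.05,0,0,1,0,-0.085,0,0,1,0,-0.12,0,0,1,0,-0.155,0,0,1,0,-0.19,0,0,1,0,-0.225,0,0,1,0,-0.26,0,0]

```text
clock: 9.82
position: [491.3, -4.7, 211.3]
ee_rot: [-0.001, 1.0, 0.0, -0.001]
contact_force: [1.7, -0.2, -1.7]
gripper_width: 42.7
```

>>> apply_moves:
  plan: [1,0,-0.035,0,0,1,0,-0.07,0,0,1,0,-0.105,0,0,1,0,-0.14,0,0,1,0,-0.165,0,0,1,0,-0.182,0,0,1,0,-0.182,0,0,1,0,-0.182,0,0]

```text
clock: 10.48
position: [491.6, -185.5, 211.0]
ee_rot: [0.001, 1.0, 0.0, -0.001]
contact_force: [-1.1, -0.0, -1.4]
gripper_width: 42.8
```

```bash
python3 - <<'E'
from h import *
s,d,T=wlook('w9'); print(s['clock'],s['position'].round(2),s['contact_force'],np.abs(s['joint_vel']).max())
P=cloud(d,T); print('dial',ring(P,s['position'][0],s['position'][1],28,240,256))
for n in('side','top'):
    d=arm.get_image(n); np.savez(f'/tmp/{n}9.npz',**d); save(n+'9.png',d['color'])
E
```

```text
10.4833 [ 491.57 -185.53  210.97] [-1.07055394 -0.0454173  -1.35031589] 0.03355343734332777
dial (8297, array([ 488.2, -185.6]), 26.8, 'bb', array([ 490.8, -185.7]), array([45.9, 51.3]), 'z', array([247.5, 249. , 252.2]))
```

View pics/w9.png

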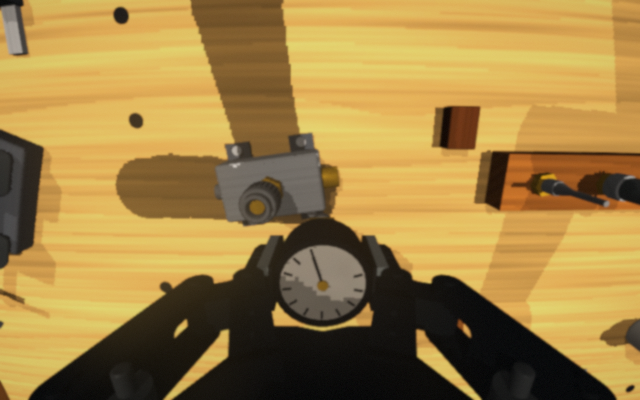

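View pics/side9.png

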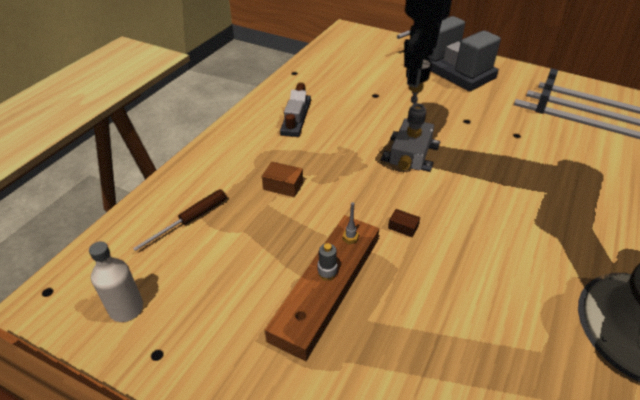

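```bash
python3 - <<'E'
from h import *
for n,z in(('w6',89.5),('w7',89.5),('w8',89.5),('w9',247.5)):
    d=dict(np.load(f'/tmp/{n}.npz')); T=d['T']
    hsv=cv2.cvtColor(d['color'],cv2.COLOR_RGB2HSV); m=((hsv[...,1]<70)&(hsv[...,2]>75)).astype(np.uint8)
    m=cv2.morphologyEx(m,cv2.MORPH_CLOSE,np.ones((5,5)))
    cs,_=cv2.findContours(m,cv2.RETR_EXTERNAL,cv2.CHAIN_APPROX_NONE)
    for c in cs:
        (x,y),r=cv2.minEnclosingCircle(c)
        if abs(x-322)<20 and cv2.contourArea(c)>300:
            p=onplane(d,c.reshape(-1,2).astype(float),z,T)[:,:2].astype(np.float32)
            cc=cv2.minEnclosingCircle(p); Tt=(T@np.linalg.inv(d['mount']))[:3,3]
            print(n,(round(x,1),round(y,1),round(r,1)),'world',cc,'rel tcp',np.array(cc[0])-Tt[:2])
for n in('w1','w2_0','w2_2','w3','w5'):
    d=dict(np.load(f'/tmp/{n}.npz')); T=d['T']
    hsv=cv2.cvtColor(d['color'],cv2.COLOR_RGB2HSV)
d=arm.get_image('side'); c=d['color'][30:180,350:480]; save('s9c.png',cv2.resize(c,None,fx=4,fy=4,interpolation=cv2.INTER_CUBIC))
E
```

```text
w6 (322.2, 188.3, 20.2) world ((492.0513916015625, 256.06396484375), 20.901567459106445) rel tcp [-1.36300674 -0.86332759]
w7 (323.6, 287.5, 43.7) world ((491.882568359375, 256.0396423339844), 19.886188507080078) rel tcp [-0.00225299 -0.12683871]
w8 (322.1, 282.5, 43.2) world ((491.6793518066406, 256.4432678222656), 19.618877410888672) rel tcp [-1.4047972 -0.9797055]
w9 (322.5, 281.0, 43.1) world ((490.3285217285156, -186.4073028564453), 19.3085994720459) rel tcp [-1.2369204  -0.87499798]
```

View pics/s9c.png

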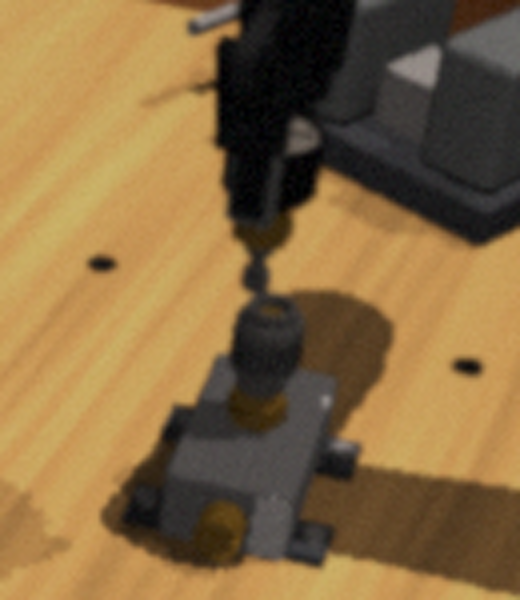

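>>> apply_moves:
  plan: [1,0.002,-0.02,0,0,1,0.004,-0.04,0,0,1,0.0058,-0.055,0,0,1,0.0058,-0.06,0,0,1,0.0058,-0.06,0,0,1,0.0058,-0.06,-0.015,0,1,0.0058,-0.06,-0.03,0,1,0.0058,-0.06,-0.03,0]

```text
clock: 11.35
position: [496.3, -243.1, 178.8]
ee_rot: [-0.001, 1.0, 0.001, -0.003]
contact_force: [-0.9, 0.1, -2.9]
gripper_width: 42.8
```

>>> apply_moves:
  plan: [1,0,0,0,0,1,0,0,0,0,1,0,0,0,0,1,0,0,0,0,1,0,0,0,0,1,0,0,0,0]

```text
clock: 11.85
position: [498.4, -245.0, 182.2]
ee_rot: [-0.0, 1.0, -0.0, 0.0]
contact_force: [0.2, 0.3, -2.1]
gripper_width: 42.4
```

```bash
python3 - <<'E'
from h import *
s,d,T=wlook('w10'); print(s['clock'],s['position'].round(2),s['contact_force'],s['ee_rot'].round(4),np.abs(s['joint_vel']).max())
for n in('side','top'):
    d=arm.get_image(n); np.savez(f'/tmp/{n}10.npz',**d)
    b=(380,80,450,150) if n=='side' else (420,190,500,260)
    save(n+'10c.png',cv2.resize(d['color'][b[1]:b[3],b[0]:b[2]],None,fx=8,fy=8,interpolation=cv2.INTER_CUBIC))
E
```

```text
11.85 [ 498.45 -245.    182.18] [ 0.20337255  0.33071279 -2.13083369] [-5.e-04  1.e+00 -1.e-04  4.e-04] 0.003912426286793382
```

View pics/side10c.png

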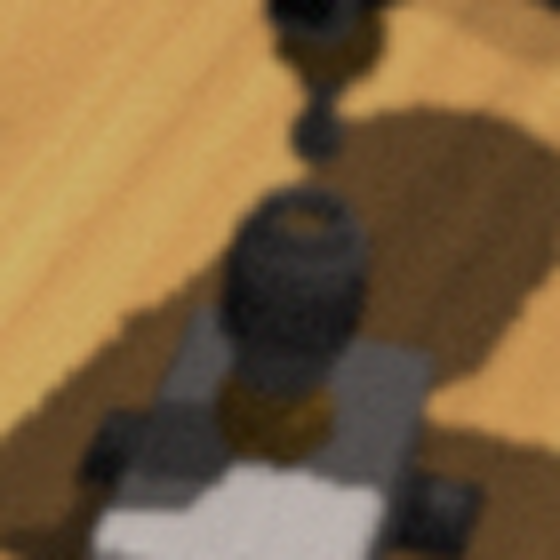

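View pics/w10.png

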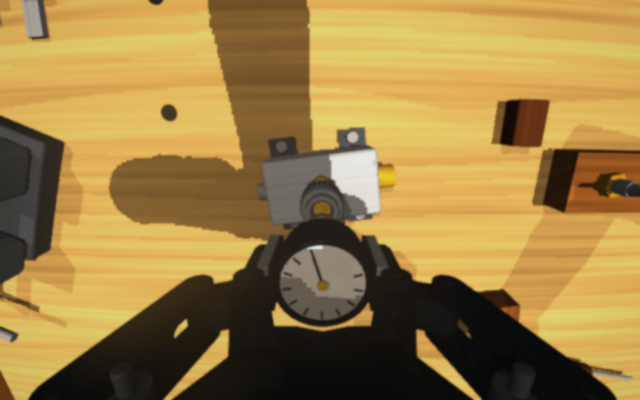

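```bash
python3 - <<'E'
from h import *
d=dict(np.load('/tmp/side10.npz')); C=d['camera_from_world']
for p in [(498.8,-243.6,118.5),(498.8,-243.6,80),(498.8,-243.6,135.7),(498.8,-243.6,164)]:
    rv,_=cv2.Rodrigues(C[:3,:3]); q,_=cv2.projectPoints(np.array([p],float),rv,C[:3,3],d['camera_matrix'],np.array([d['k1'],0,0,0,0.])); q=q.ravel()
    print(p,q.round(1),'crop',((q-[380,80]+.5)*8).round(0))
E
```

```text
(498.8, -243.6, 118.5) [417.8 105.7] crop [306. 210.]
(498.8, -243.6, 80) [415.4 121.2] crop [287. 334.]
(498.8, -243.6, 135.7) [418.9  98.5] crop [315. 152.]
(498.8, -243.6, 164) [420.8  86.4] crop [330.  55.]
```

>>> apply_moves:
  plan: [1,0,0,-0.006,0,1,0,0,-0.011,0,1,0,0,-0.015,0,1,0,0,-0.018,0,1,0,0,-0.02,0,1,0,0,-0.022,0,1,0,0,-0.022,0,1,0,0,-0.022,0]

```text
clock: 12.67
position: [498.4, -245.0, 159.7]
ee_rot: [-0.001, 1.0, -0.0, 0.0]
contact_force: [-0.7, -0.3, -0.6]
gripper_width: 42.6
```

>>> apply_moves:
  plan: [1,0,0,-0.001,0,1,0,0,-0.002,0,1,0,0,-0.003,0,1,0,0,-0.004,0,1,0,0,-0.005,0,1,0,0,-0.006,0,1,0,0,-0.006,0]

```text
clock: 13.25
position: [498.6, -245.1, 154.5]
ee_rot: [-0.001, 1.0, -0.0, 0.001]
contact_force: [-0.9, 1.3, 4.8]
gripper_width: 42.9
```

The plug is in the bore and side forces are small. Continuing gently.

>>> apply_moves:
  plan: [1,0,0,-0.001,0,1,0,0,-0.002,0,1,0,0,-0.003,0,1,0,0,-0.004,0,1,0,0,-0.005,0,1,0,0,-0.006,0,1,0,0,-0.006,0]

```text
clock: 13.83
position: [498.5, -245.3, 148.2]
ee_rot: [-0.001, 1.0, -0.0, 0.0]
contact_force: [-2.0, 0.5, 3.8]
gripper_width: 43.3
```

>>> apply_moves:
  plan: [1,0,0,-0.001,0,1,0,0,-0.002,0,1,0,0,-0.003,0,1,0,0,-0.004,0,1,0,0,-0.005,0,1,0,0,-0.005,0]

```text
clock: 14.33
position: [498.4, -245.3, 143.2]
ee_rot: [-0.001, 1.0, -0.0, 0.0]
contact_force: [-0.7, -0.6, 4.1]
gripper_width: 42.5
```

>>> apply_moves:
  plan: [1,0,0,-0.0007,0,1,0,0,-0.0014,0,1,0,0,-0.0021,0,1,0,0,-0.0028,0,1,0,0,-0.003,0,1,0,0,-0.003,0]

```text
clock: 14.83
position: [498.5, -245.3, 140.3]
ee_rot: [-0.001, 1.0, -0.0, 0.0]
contact_force: [-2.6, -2.0, 5.5]
gripper_width: 43.1
```

```bash
python3 - <<'E'
from h import *
s,d,T=wlook('w11'); print(s['clock'],s['position'].round(2),s['contact_force'])
P=cloud(d,T); print('dial',ring(P,497,-245.5,15,165,190))
save('w11c.png',cv2.resize(d['color'][180:340,220:420],None,fx=3.5,fy=3.5,interpolation=cv2.INTER_CUBIC))
d=arm.get_image('side'); save('side11c.png',cv2.resize(d['color'][80:150,380:450],None,fx=8,fy=8,interpolation=cv2.INTER_CUBIC))
E
```

```text
14.8333 [ 498.5  -245.32  140.26] [-2.61729636 -2.0417316   5.47985295]
dial (3058, array([ 497. , -245.5]), 15.0, 'bb', array([ 497. , -245.5]), array([29.8, 29.9]), 'z', array([176.7, 177.5, 178. ]))
```

View pics/side11c.png

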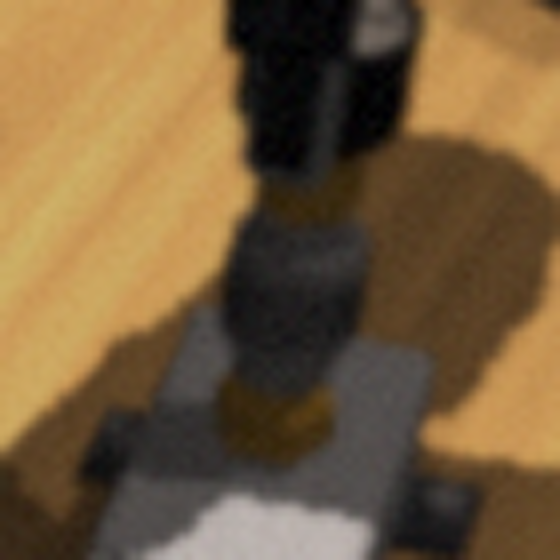

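The plug is 3–4 mm short of home with no slip (the dial is still 36.4 mm above the TCP), and the sleeve is still back. Small steps from here.

>>> apply_moves:
  plan: [1,0,0,-0.0005,0,1,0,0,-0.001,0,1,0,0,-0.0015,0,1,0,0,-0.0015,0]

```text
clock: 15.27
position: [498.6, -245.0, 137.7]
ee_rot: [-0.0, 1.0, 0.0, 0.0]
contact_force: [0.0, -1.5, 0.1]
gripper_width: 42.5
```

>>> apply_moves:
  plan: [1,0,0,-0.0004,0,1,0,0,-0.0008,0,1,0,0,-0.0008,0]

```text
clock: 15.52
position: [498.6, -245.1, 137.6]
ee_rot: [-0.001, 1.0, -0.0, 0.0]
contact_force: [0.2, -1.1, 1.6]
gripper_width: 42.9
```

```bash
python3 - <<'E'
from h import *
s=arm.read_state(); print(s['clock'],s['position'].round(2),s['contact_force'])
d=arm.get_image('side'); save('side12c.png',cv2.resize(d['color'][80:150,380:450],None,fx=8,fy=8,interpolation=cv2.INTER_CUBIC))
E
```

```text
15.5167 [ 498.65 -245.08  137.62] [ 0.18603568 -1.08426095  1.55019535]
```

View pics/side12c.png

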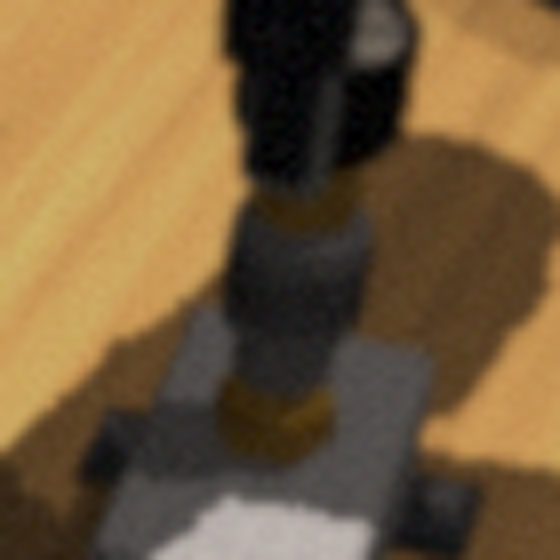

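The sleeve looks to have sprung up and the resistance dropped. One more small push to confirm it is seated.

>>> apply_moves:
  plan: [1,0,0,-0.0004,0,1,0,0,-0.0008,0,1,0,0,-0.0008,0,1,0,0,-0.0008,0]

```text
clock: 15.9
position: [498.7, -245.1, 137.5]
ee_rot: [-0.001, 1.0, -0.0, 0.001]
contact_force: [-0.6, -0.2, 5.6]
gripper_width: 43.2
```

>>> apply_moves:
  plan: [1,0,0,0.0008,0,-1,0,0,0.0008,0,-1,0,0,0.0008,0,-1,0,0,0.0008,0,-1,0,0,0.0008,0,-1,0,0,0.0008,0,-1,0,0,0.0008,0,-1,0,0,0.0008,0]

```text
clock: 16.57
position: [498.2, -245.0, 137.3]
ee_rot: [-0.0, 1.0, 0.0, -0.0]
contact_force: [0.9, 0.0, 1.0]
gripper_width: 84.9
```

>>> apply_moves:
  plan: [-1,0,0,0.02,0,-1,0,0,0.05,0,-1,0,0,0.085,0,-1,0,0,0.12,0,-1,0,0,0.15,0,-1,0,0,0.15,0,-1,0,0,0.15,0,-1,0,0,0.15,0]

```text
clock: 17.23
position: [497.7, -244.7, 286.7]
ee_rot: [-0.0, 1.0, 0.0, -0.0]
contact_force: [0.2, -0.3, -0.4]
gripper_width: 85.3
```

>>> apply_moves:
  plan: [-1,-0.03,0.035,0,0,-1,-0.06,0.07,0,0,-1,-0.09,0.1,0,0,-1,-0.09,0.1,0,0,-1,-0.09,0.1,0,0]

```text
clock: 17.65
position: [405.7, -143.6, 286.5]
ee_rot: [-0.002, 1.0, 0.0, -0.001]
contact_force: [0.6, -0.3, -1.1]
gripper_width: 85.3
```

```bash
python3 - <<'E'
from h import *
s,d,T=wlook('w13'); print(s['clock'],s['position'].round(2),s['contact_force'],s['gripper_width'])
for n in('side','top'):
    d=arm.get_image(n); np.savez(f'/tmp/{n}13.npz',**d);P=cloud(d); save(n+'13.png',d['color'])
    print(n,'dial',ring(P,498.5,-244,28,150,190))
    d0=dict(np.load(f'/tmp/{n}0.npz'));P0=cloud(d0)
    for nm,x,y,r,lo,hi in(('trap',492,169,25,60,115),('nozzle',492,82,25,48,130),('offc',690,-11,50,30,45),('offb',430,-18,33,17,33)):
        print(n,nm,ring(P0,x,y,r,lo,hi)[4:6],ring(P,x,y,r,lo,hi)[4:6])
    if n=='side': save('side13c.png',cv2.resize(d['color'][70:150,375:455],None,fx=7,fy=7,interpolation=cv2.INTER_CUBIC))
E
```

```text
17.65 [ 405.68 -143.6   286.5 ] [ 0.56463957 -0.30231818 -1.07889328] 85.34929129479792
side dial (407, array([ 498.9, -244. ]), 23.7, 'bb', array([ 498.1, -243.9]), array([44.7, 46.2]), 'z', array([170. , 172.5, 173.7]))
side trap (array([493.8, 172.1]), array([30.9, 29.8])) (array([493.3, 172.1]), array([30.3, 28.3]))
side nozzle (array([494.1,  84.7]), array([17. , 14.5])) (array([494.3,  84.9]), array([17. , 15.5]))
side offc (array([689.1, -11.5]), array([75.6, 61.6])) (array([689.6, -11.6]), array([76.4, 59.3]))
side offb (array([430.8, -16.3]), array([50.5, 38.3])) (array([430.7, -17.9]), array([50.8, 39.5]))
top dial (42, array([ 516.2, -243.1]), 13.7, 'bb', array([ 518.2, -243.1]), array([ 6.5, 27.3]), 'z', array([173. , 175. , 176.5]))
top trap (array([493.9, 169.8]), array([28.2, 28.2])) (array([493.8, 171.1]), array([27.8, 29.6]))Traceback (most recent call last):
  File "<stdin>", line 8, in <module>
  File "h.py", line 29, in ring
    return len(A),np.round(c[0],1),round(c[1],1),'bb',((e.min(0)+e.max(0))/2).round(1),(e.max(0)-e.min(0)).round(1),'z',np.percentile(A[:,2],[50,90,98]).round(1)
                                                        ~~~~~^^^
    return umr_minimum(a, axis, None, out, keepdims, initial, where)
ValueError: zero-size array to reduction operation minimum which has no identity
```

View pics/side13c.png

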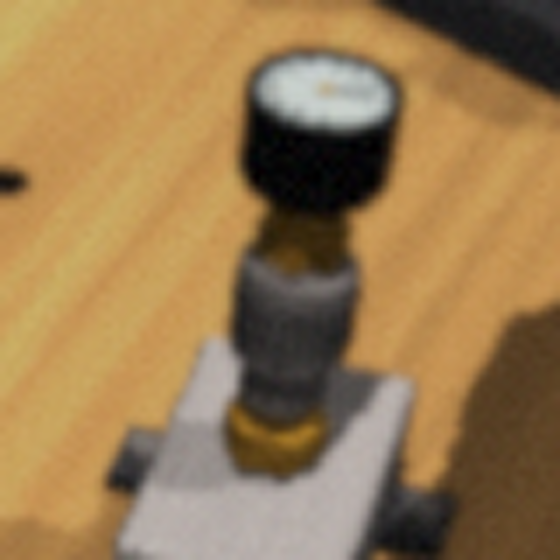

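View pics/w13.png

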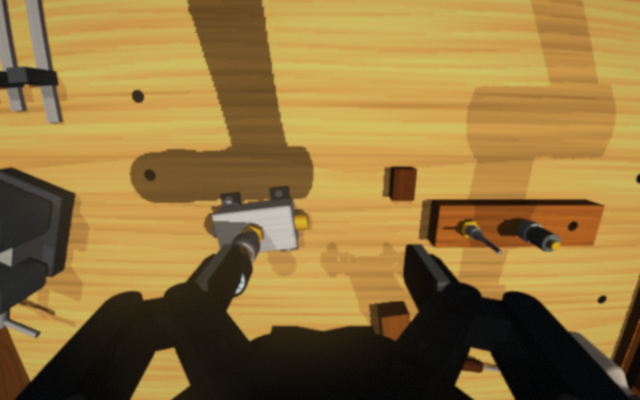

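```bash
python3 - <<'E'
from h import *
for n in('side0','side5','side13'):
    d=dict(np.load(f'/tmp/{n}.npz'));P=cloud(d).reshape(-1,3); r=np.hypot(P[:,0]-498.8,P[:,1]+243.6)
    A=P[(r>15.5)&(r<21)&(P[:,2]>60)&(P[:,2]<130)]; print(n,len(A),np.percentile(A[:,2],[1,5,50,95,99]).round(1))
    c=d['color']; save(n+'cmp.png',cv2.resize(c[85:145,390:440],None,fx=8,fy=8,interpolation=cv2.INTER_CUBIC))
ims=[cv2.imread(f'pics/{n}cmp.png')[:, :260*1+0 or None][:, :266] if 0 else cv2.resize(cv2.imread(f'pics/{n}cmp.png'),(260,312)) for n in('side0','side5','side13')]
cv2.imwrite('pics/cmp.png',np.hstack(ims))
E
```

```text
side0 220 [ 86.2  87.7 102.9 116.5 117.3]
side5 223 [ 80.7  82.2  97.7 111.4 112.8]
side13 209 [ 65.   87.5 102.9 116.4 117.3]
```

View pics/cmp.png

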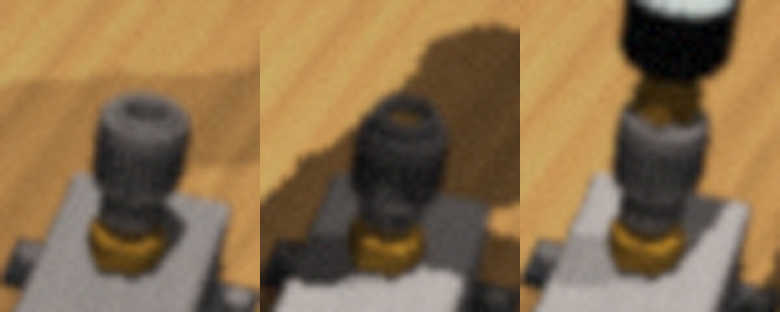

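The three side views show the sleeve forward at first, about 5 mm back when cocked, and now fully forward again (median height 102.9, 97.7, then 102.9 mm). The gauge is seated, so I'm handing in.

```bash
python3 -c "
from bench import arm
print(arm.job_done()); print(arm.read_state()['clock'])"
```

```text
the job is handed in; nothing more can be done
None
the job is handed in; nothing more can be done
```

The gauge is plugged fully home in the coupler and locked, and I handed the job in at about 18 s on the robot's clock. I pulled the sleeve back until it stayed cocked (brass cup up in the mouth). Then I took the gauge from the rack, pushed it home in small steps, released it and moved the gripper clear.

**Last checks:**
- **Sleeve:** it is back at its starting height (median 102.9 mm at the start, 97.7 mm cocked, 102.9 mm now), so it has snapped forward.
- **Gauge:** the dial top is at about 172.5 mm, which puts the collar on the rim at about 118.5 mm. A final small push met the hard stop. The highest force read on the gauge was about 6 N, checked at the end of each move.
- **Other things:** the side camera puts the trap, the nozzle and the offcuts within about 1.6 mm of where they started, which is measurement noise.

**Disagreements and gaps:**
- The wrist and fixed cameras differed by about 2 mm on the coupler's position. I used how the gripper centred on the sleeve and on the gauge to settle it.
- The last top-view check of the nozzle and offcuts could not be done: the script found no nozzle points in that view and stopped there. For those the side and wrist views are the only evidence.

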